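# Shake-check returned knob cases

### The job

Two closed slide-lid knob cases came back to the carving bench and should be empty. One at a time, lift each case clear of the bench and rock it end to end, a good 20 degrees each way and to and fro twice, feeling whether something rolls inside; then set it down (do not drop it) before you lift the other: an empty case goes flat in the low wooden tray, a case that still holds something goes flat on the anti-slip mat. Let go of both and leave the gouge, mallet, carving board and chest alone.

Things in the scene. Friction and masses are not known exactly. Their poses are not given: they have to be found in the camera images.
- case_a_centre (a point): centre (24 mm above the underside) of one of two outwardly identical closed wooden cases, 180 mm long (x), 56 wide (y), 48 high (z up), loose, lid up; brown wood, 5 mm walls, paler sliding lid (stays shut) with a thumb notch near the -x end. Weighs 0.16 to 0.34 kg by itself, differing from case to case. May be empty or hold one knob, unseen: either, both or neither, whatever the name or place.
- case_b_centre (a point): the same point of the other, like case. A knob left in a case is a loose brass ball, 30 mm, 108 to 132 g, on the flat inner floor (170 x 46 mm). It stays put until the case is tipped by about 10 degrees; tipped 20 to 25 it rolls to the low end in about half a second and stops 70 mm from the middle. Weight alone does not tell. Grip across the width, mid-length.
- tray: low open wooden tray for empty cases, fixed, 250 mm (x) by 260 mm (y) outside, 34 mm high, walls and floor 8 mm thick (inside 234 x 244 mm), with a dark hand slot in the walls at its +y and -y sides; origin at the centre of its underside, on the bench. Room for both cases side by side, along its x, centres 50 mm either side of its middle. Fixed left or right of the cases.
- mat: dark flat rubber-mesh anti-slip mat for cases that still hold something, fixed, 270 mm (x) by 260 mm (y), 3 mm thick; origin at the centre of its underside, on the bench. Room for both cases side by side, along its x, centres 50 mm either side of its middle. It lies on the side where the tray is not.
- gouge: bystander: loose carving gouge lying across, beyond the cases, in front of the thick board being carved; wooden handle 125 mm long, 31 mm high, steel blade 100 mm; origin where blade and handle meet, on the bench; the blade points along its +x. Farther off, out of the way: a mallet standing head down (225 mm high) at the left and a closed chest at the right.

How it is judged (in metres and radians):
On the way, in this order (a step that is already met when the one before it is completed fails the run):
1. a case is held clear of the bench and tipped one way (((height (world z) of case_a_centre above 0.08 m and angle between case_a_centre's own x axis and vertical below 1.361 rad) or (height (world z) of case_b_centre above 0.08 m and angle between case_b_centre's own x axis and vertical below 1.361 rad))), for 0.1 s.
2. it is tipped the other way (((height (world z) of case_a_centre above 0.08 m and angle between case_a_centre's own x axis and vertical above 1.781 rad) or (height (world z) of case_b_centre above 0.08 m and angle between case_b_centre's own x axis and vertical above 1.781 rad))), for 0.1 s.
3. that case is set down and let go where it belongs (((((x of case_a_centre in the frame of tray between -0.06 and 0.06 m and y of case_a_centre in the frame of tray between -0.1 and 0.1 m and z of case_a_centre in the frame of tray between 0.026 and 0.038 m and contact force between case_a_c1 and anything else below 0.3 N) or (x of case_a_centre in the frame of mat between -0.09 and 0.09 m and y of case_a_centre in the frame of mat between -0.115 and 0.115 m and z of case_a_centre in the frame of mat between 0.021 and 0.033 m and contact force between case_a_c1 and anything else above 0.3 N)) and angle between case_a_centre's own z axis and vertical below 0.06 rad and linear speed of case_a below 0.02 m/s and contact force between the fingers and case_a below 0.1 N) or (((x of case_b_centre in the frame of tray between -0.06 and 0.06 m and y of case_b_centre in the frame of tray between -0.1 and 0.1 m and z of case_b_centre in the frame of tray between 0.026 and 0.038 m and contact force between case_b_c1 and anything else below 0.3 N) or (x of case_b_centre in the frame of mat between -0.09 and 0.09 m and y of case_b_centre in the frame of mat between -0.115 and 0.115 m and z of case_b_centre in the frame of mat between 0.021 and 0.033 m and contact force between case_b_c1 and anything else above 0.3 N)) and angle between case_b_centre's own z axis and vertical below 0.06 rad and linear speed of case_b below 0.02 m/s and contact force between the fingers and case_b below 0.1 N))), for 0.2 s.
4. with that one in its place, the other case is held clear of the bench and tipped one way (((((x of case_a_centre in the frame of tray between -0.06 and 0.06 m and y of case_a_centre in the frame of tray between -0.1 and 0.1 m and z of case_a_centre in the frame of tray between 0.026 and 0.038 m and contact force between case_a_c1 and anything else below 0.3 N) or (x of case_a_centre in the frame of mat between -0.09 and 0.09 m and y of case_a_centre in the frame of mat between -0.115 and 0.115 m and z of case_a_centre in the frame of mat between 0.021 and 0.033 m and contact force between case_a_c1 and anything else above 0.3 N)) and angle between case_a_centre's own z axis and vertical below 0.06 rad and linear speed of case_a below 0.02 m/s and contact force between the fingers and case_a below 0.1 N and height (world z) of case_b_centre above 0.08 m and angle between case_b_centre's own x axis and vertical below 1.361 rad) or (((x of case_b_centre in the frame of tray between -0.06 and 0.06 m and y of case_b_centre in the frame of tray between -0.1 and 0.1 m and z of case_b_centre in the frame of tray between 0.026 and 0.038 m and contact force between case_b_c1 and anything else below 0.3 N) or (x of case_b_centre in the frame of mat between -0.09 and 0.09 m and y of case_b_centre in the frame of mat between -0.115 and 0.115 m and z of case_b_centre in the frame of mat between 0.021 and 0.033 m and contact force between case_b_c1 and anything else above 0.3 N)) and angle between case_b_centre's own z axis and vertical below 0.06 rad and linear speed of case_b below 0.02 m/s and contact force between the fingers and case_b below 0.1 N and height (world z) of case_a_centre above 0.08 m and angle between case_a_centre's own x axis and vertical below 1.361 rad))), for 0.1 s.
5. it is tipped the other way (((((x of case_a_centre in the frame of tray between -0.06 and 0.06 m and y of case_a_centre in the frame of tray between -0.1 and 0.1 m and z of case_a_centre in the frame of tray between 0.026 and 0.038 m and contact force between case_a_c1 and anything else below 0.3 N) or (x of case_a_centre in the frame of mat between -0.09 and 0.09 m and y of case_a_centre in the frame of mat between -0.115 and 0.115 m and z of case_a_centre in the frame of mat between 0.021 and 0.033 m and contact force between case_a_c1 and anything else above 0.3 N)) and angle between case_a_centre's own z axis and vertical below 0.06 rad and linear speed of case_a below 0.02 m/s and contact force between the fingers and case_a below 0.1 N and height (world z) of case_b_centre above 0.08 m and angle between case_b_centre's own x axis and vertical above 1.781 rad) or (((x of case_b_centre in the frame of tray between -0.06 and 0.06 m and y of case_b_centre in the frame of tray between -0.1 and 0.1 m and z of case_b_centre in the frame of tray between 0.026 and 0.038 m and contact force between case_b_c1 and anything else below 0.3 N) or (x of case_b_centre in the frame of mat between -0.09 and 0.09 m and y of case_b_centre in the frame of mat between -0.115 and 0.115 m and z of case_b_centre in the frame of mat between 0.021 and 0.033 m and contact force between case_b_c1 and anything else above 0.3 N)) and angle between case_b_centre's own z axis and vertical below 0.06 rad and linear speed of case_b below 0.02 m/s and contact force between the fingers and case_b below 0.1 N and height (world z) of case_a_centre above 0.08 m and angle between case_a_centre's own x axis and vertical above 1.781 rad))), for 0.1 s.
At the end, for the whole second after the job is handed in: each case lies flat (within 3 degrees), still and let go where it belongs: an empty one on the floor of the tray (centre within 60 mm of the tray's middle along x and 100 mm along y), one that still holds a knob on the mat (centre within 90 mm of the mat's middle along x and 115 mm along y) (((x of case_a_centre in the frame of tray between -0.06 and 0.06 m and y of case_a_centre in the frame of tray between -0.1 and 0.1 m and z of case_a_centre in the frame of tray between 0.026 and 0.038 m and contact force between case_a_c1 and anything else below 0.3 N) or (x of case_a_centre in the frame of mat between -0.09 and 0.09 m and y of case_a_centre in the frame of mat between -0.115 and 0.115 m and z of case_a_centre in the frame of mat between 0.021 and 0.033 m and contact force between case_a_c1 and anything else above 0.3 N)) and angle between each of case_a_centre, case_b_centre's own z axis and vertical below 0.06 rad and linear speed of each of case_a, case_b below 0.02 m/s and contact force between the fingers and case_a below 0.1 N and ((x of case_b_centre in the frame of tray between -0.06 and 0.06 m and y of case_b_centre in the frame of tray between -0.1 and 0.1 m and z of case_b_centre in the frame of tray between 0.026 and 0.038 m and contact force between case_b_c1 and anything else below 0.3 N) or (x of case_b_centre in the frame of mat between -0.09 and 0.09 m and y of case_b_centre in the frame of mat between -0.115 and 0.115 m and z of case_b_centre in the frame of mat between 0.021 and 0.033 m and contact force between case_b_c1 and anything else above 0.3 N)) and contact force between the fingers and case_b below 0.1 N); the robot touches nothing.
It fails at once if a case is let go more than about 70 mm above the bench ((height (world z) of case_a_centre above 0.1 m and contact force between the fingers and case_a below 0.1 N) or (height (world z) of case_b_centre above 0.1 m and contact force between the fingers and case_b below 0.1 N)).
It fails at once if the gouge or the mallet is moved by more than 20 mm (distance of any of gouge, mallet from where it was at the start of the episode above 0.02 m).
It fails at once if the board or the chest is struck (contact force between any of the arm, case_a, case_b and board above 3 N or contact force between any of the arm, case_a, case_b and chest above 3 N).
It also fails if it takes over 72 s, if anything falls off the work surface, if the arm or the gripper's body presses on something with over 40 N, if the wrist force passes 120 N, or if a joint passes its speed limit or range.

### The arm

A 7-joint arm with a two-finger parallel gripper is mounted at the origin on the work surface. World frame = base frame: x ahead of the robot, y to its left, z up, the work surface at z = 0. Lengths are in m, angles in degrees, forces in N, time in s.
With the tool pointing down it reaches from about 0.35 to 0.775 m from the base axis. Payload 3.1 kg.
Tool frame: the origin (TCP) lies on the centre line of the jaws, within the pads' length; the fingertips stand 17 mm ahead of it and the grasp point (between the pads) lies 2 mm behind it (robot.tip_reach is the distance from the TCP to the fingertips, in m); z points along the fingers, y is the direction in which the jaws open and shut (so a half turn about z gives the same grasp; the last joint's range is limited). The gripper opens to 85 mm and grips with 20 to 120 N. Pads are 22 mm wide; open, the fingers measure 114 mm over their backs; the gripper's body (76 mm by 85 mm) begins 54 mm behind the grasp point. The pads swing forward as they close: fully open they stand 13 mm farther back than shut.
Start: joints at [-67.019, 17.813, 0.802, 86.603, -0.252, 75.585, -1.558], TCP at [0.236, 0.497, 0.248] pointing down, gripper open.
Joint ranges: [-154.91, 154.91], [-16.99, 109.72], [-72.82, 74.43], [7.12, 147.25], [-82.49, 262.49], [11.32, 116.49], [-174.64, 174.64]. Speed limits (degrees/s): [159.86, 159.86, 180, 180, 180, 180, 180].

### API

Orientations are given as [roll, pitch, yaw] about the fixed x, y, z axes, in that order (R = Rz(yaw) Ry(pitch) Rx(roll)).
In Python, from station import robot, fingers, vision, workorder, recognise gives the robot as it stands. Calls block until the motion is done:
- robot.move_to(position, orientation): joint-space move of the TCP to a pose.
- robot.line_to(position, orientation=None, velocity=0.15, f_stop=None): straight line of the TCP; orientation=None keeps the orientation; velocity is the mean speed in m/s. With f_stop (N) it stops when the force on the tool has changed by that much, and returns True; else False.
- robot.move_j(angles): joint-space move.
- fingers.gripper_to(opening, force=None): opening from 0.0 (shut) to 1.0 (fully open); force is the grip in N (None keeps the last); returns when the fingers have stopped.
- robot.pause(seconds).
- robot.inverse_kinematics(position, orientation): joint angles nearest the present ones, or None.
- vision.grab_frame(name): name is "side" or "top" or "wrist"; returns the picture (400x640x3 uint8, red, green, blue); there is no depth.
- vision.calibration(name): a dict with "mtx" (3x3 intrinsics, pixels), "extrinsics" (4x4, takes a point from world to camera coordinates); the wrist camera has in their place "T_tool_cam" (4x4, takes a point from camera to tool coordinates, whose origin is the TCP and whose axes are the flange's). Camera axes: x right, y up, looking along -z (the intrinsics and any distortion apply to the point x, -y, -z); pixel columns grow to the right and rows downward; lengths in m; the calibration is good to about 2 mm. The wrist camera is an equidistant fisheye: a pixel r from the principal point sees the ray r / f radians off the axis. A picture is of the moment at which its call begins: read the wrist's pose just before it. calibration takes no time and is no camera call.
A pose or a line that the arm cannot do raises robot.PlanningError and nothing moves.
- workorder.close_job(): hands the job in, once; it reports no verdict.
Trained networks look in the newest picture that a camera, given by its name, has taken for a name from the list of things; names that differ only in an ending like _2 or _b are one class to them, and where a whole thing is asked for, a point or a joint stands for the part that bears it (a point fixed in the world has none). Each returns a list of dicts, best first, with "p" (0 to 1); they miss things now and then, are a little off and sometimes report something else, mostly with a low value. They report only what shows in the picture. A call takes as long as a camera call.
- recognise(label, camera): "rect" ([centre column, centre row, width, height] in pixels, round what is visible of it).
Readings, each from a call of its own:
- robot.current_time_s(): time.
- robot.current_joint_positions(): joint angles.
- robot.current_dq(): joint speeds.
- robot.current_joint_torque(): joint torques, N m.
- robot.current_tool_pos(): TCP position.
- robot.current_eef_rot(): TCP orientation.
- robot.current_contact_force(): force on the tool from outside, world axes, zero at the start.
- robot.current_torque(): the same for the moment, N m.
- robot.current_finger_gap(): opening from 0.0 (shut) to 1.0 (fully open).
Only numpy, scipy, OpenCV 4.12 (cv2) and the standard library are available. Lean on these libraries where they do the work, as an engineer would, in place of code of your own. Each camera call takes 0.05 s, during which the arm holds its last target.

## Working session

There is one attempt and no reset: what is moved stays moved. The work goes in short steps, each a Python script; the robot and the scene stay as the last script left them, time stands still between calls to the robot, and variables do not carry over. Pictures are saved under pics/ and viewed, and the job is handed in when it is done.

```bash
ls; mkdir -p pics
python3 - <<'E'
from station import robot, fingers, vision, workorder, recognise
import cv2
for n in ["top","side","wrist"]:
    im=vision.grab_frame(n); cv2.imwrite(f"pics/{n}0.png",im[:,:,::-1])
    c=vision.calibration(n); print(n,{k:(v.round(4).tolist() if hasattr(v,'round') else v) for k,v in c.items()})
    if n!="wrist":
        for l in ["case_a_centre","tray","mat","gouge"]:
            print(l,[(round(d["p"],2),[round(float(x),1) for x in d["rect"]]) for d in recognise(l,n)])
print(robot.current_time_s(),robot.current_eef_rot(),robot.current_tool_pos())
E
```

```text
pics
top {'mtx': [[369.8616, 0.0, 314.3197], [0.0, 369.8616, 202.9088], [0.0, 0.0, 1.0]], 'extrinsics': [[-0.0166, -0.9994, -0.0312, 0.0192], [0.9827, -0.0221, 0.1839, -0.6364], [-0.1845, -0.0276, 0.9824, -0.7923], [0.0, 0.0, 0.0, 1.0]]}
case_a_centre [(0.66, [278.1, 254.9, 30.1, 77.1]), (0.33, [298.3, 162.8, 96.2, 21.8])]
tray [(0.74, [462.8, 252.2, 130.1, 123.0])]
mat []
gouge [(0.98, [298.4, 163.7, 93.4, 19.7])]
side {'mtx': [[487.7217, 0.0, 313.1992], [0.0, 487.7217, 203.3362], [0.0, 0.0, 1.0]], 'extrinsics': [[0.9648, -0.2629, 0.0088, -0.5753], [0.1912, 0.7237, 0.6632, -0.1619], [-0.1807, -0.6381, 0.7484, -1.2405], [0.0, 0.0, 0.0, 1.0]]}
case_a_centre [(0.55, [277.5, 195.8, 66.0, 34.1])]
tray [(0.71, [326.6, 333.4, 137.8, 133.2])]
mat [(0.68, [257.9, 153.4, 102.4, 69.9])]
gouge [(0.7, [361.4, 198.4, 24.3, 57.8])]
wrist {'mtx': [[309.7069, 0.0, 324.5309], [0.0, 309.7069, 195.215], [0.0, 0.0, 1.0]], 'T_tool_cam': [[-0.0005, 0.9503, 0.3114, 0.0794], [1.0, 0.0004, 0.0002, 0.0001], [0.0, 0.3114, -0.9503, -0.1261], [0.0, 0.0, 0.0, 1.0]]}
0.55 [1.79998365e+02 2.20720706e-03 1.54632672e+02] [0.23565013 0.49697154 0.24830076]
```

View pics/top0.png

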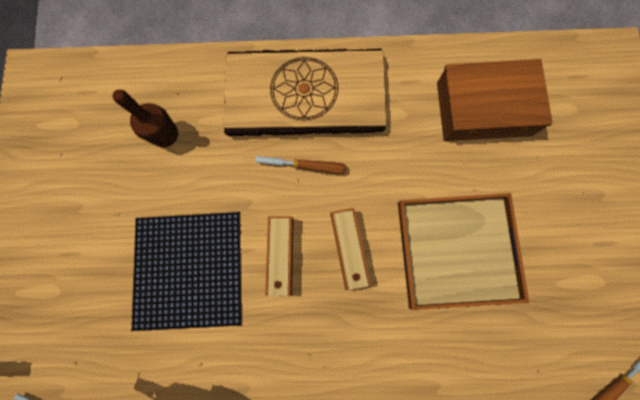

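View pics/side0.png

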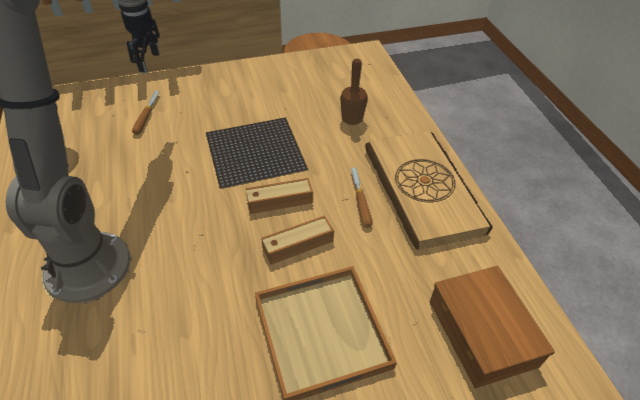

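The top view shows the mat at left (about 187,270) and the tray at right (about 463,252). The cases are at about (280,255) and (350,250), with their thumb notches toward the robot. I'll zoom in to pick corners.

```bash
python3 - <<'E'
import cv2
im=cv2.imread("pics/top0.png")
c=im[195:310,255:385]; cv2.imwrite("pics/crop0.png",cv2.resize(c,None,fx=5,fy=5,interpolation=cv2.INTER_CUBIC))
E
cat > h.py <<'E'
from station import robot, fingers, vision, workorder, recognise
import numpy as np, cv2
def ray(cam,uv):
    c=vision.calibration(cam); K=np.array(c["mtx"]);E=np.array(c["extrinsics"])
    d=np.linalg.inv(K)@[uv[0],uv[1],1]; d=np.array([d[0],-d[1],-d[2]])
    R=E[:3,:3]; o=-R.T@E[:3,3]; return o,R.T@d
def px2w(cam,uv,z):
    o,d=ray(cam,uv); return o+d*(z-o[2])/d[2]
def w2px(cam,p):
    c=vision.calibration(cam); K=np.array(c["mtx"]);E=np.array(c["extrinsics"])
    q=E[:3,:3]@np.asarray(p)+E[:3,3]; q=K@np.array([q[0],-q[1],-q[2]]); return q[:2]/q[2]
E
python3 - <<'E'
from h import *
for n,pts in dict(mat=[(135,217),(240,212),(242,325),(132,330)]).items():
    P=[px2w("top",p,.003) for p in pts]; print(n,np.round(P,3).tolist(),np.mean(P,0).round(3))
P=[px2w("top",p,.034) for p in [(399,201),(511,194),(527,300),(411,309)]]; print("tray",np.round(P,3).tolist(),np.mean(P,0).round(3))
E
```

```text
mat [[0.622, 0.453, 0.003], [0.629, 0.192, 0.003], [0.362, 0.182, 0.003], [0.354, 0.441, 0.003]] [0.491 0.317 0.003]
tray [[0.641, -0.192, 0.034], [0.652, -0.454, 0.034], [0.411, -0.462, 0.034], [0.395, -0.205, 0.034]] [ 0.525 -0.328  0.034]
```

View pics/crop0.png

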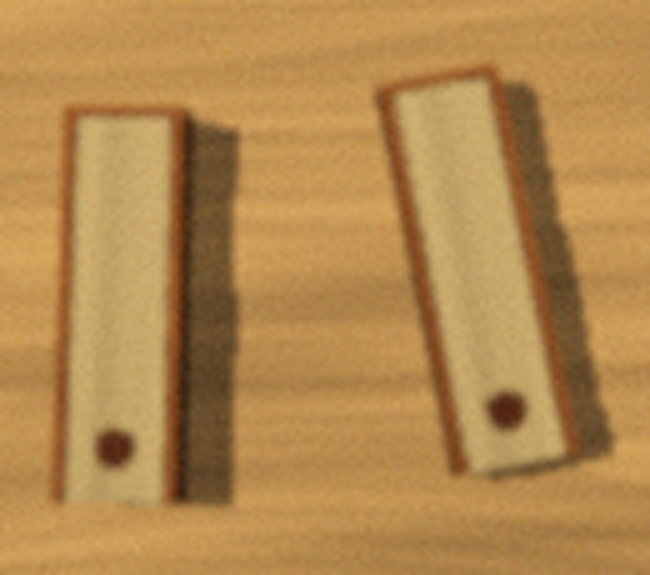

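Run:
```python
from h import *
for n,pts in dict(L=[(66,107),(184,107),(172,502),(54,502)],R=[(378,90),(492,68),(578,455),(455,472)]).items():
    P=np.array([px2w("top",(255+(a)/5-.4,195+b/5-.4),.048) for a,b in pts]); c=P.mean(0)
    m=(P[0]+P[1])/2-(P[2]+P[3])/2
    print(n,P.round(3).tolist(),c.round(4),"yaw",np.degrees(np.arctan2(m[1],m[0])),np.linalg.norm(m), np.linalg.norm(P[0]-P[1]))
    s=w2px("side",[c[0],c[1],.048]); print("side px of lid centre",s)
    for yaw in (0,180):
        for pitch in (0,-24,24):
            for z in (.03,.17):
                q=robot.inverse_kinematics([c[0],c[1],z],[180,pitch,yaw]); print(yaw,pitch,z,None if q is None else np.round(q,0).tolist())
for c in ([.491,.317],[.525,-.328]):
  for dy in(-.05,.05):
    for yaw in (2.5,182.5):
        q=robot.inverse_kinematics([c[0],c[1]+dy,.04],[180,0,yaw]); print(c,yaw,None if q is None else np.round(q,0).tolist())
```

```text
L [[0.61, 0.116, 0.048], [0.609, 0.061, 0.048], [0.431, 0.067, 0.048], [0.432, 0.12, 0.048]] [0.5204 0.091  0.048 ] yaw -1.686515854256259 0.17858076784927795 0.055065852489218144
side px of lid centre [278.40554002 190.65395898]
0 0 0.03 [-36.0, 32.0, 33.0, 106.0, -22.0, 49.0, -83.0]
0 0 0.17 [-40.0, 21.0, 37.0, 98.0, -14.0, 65.0, -89.0]
0 -24 0.03 [-59.0, 28.0, 54.0, 128.0, -61.0, 19.0, -48.0]
0 -24 0.17 [-34.0, 5.0, 19.0, 119.0, 8.0, 33.0, -111.0]
0 24 0.03 [-31.0, 48.0, 36.0, 83.0, -26.0, 82.0, -80.0]
0 24 0.17 [-32.0, 40.0, 39.0, 76.0, -22.0, 96.0, -82.0]
180 0 0.03 [-24.0, 29.0, 16.0, 106.0, -11.0, 47.0, 88.0]
180 0 0.17 [-27.0, 19.0, 20.0, 98.0, -7.0, 65.0, 85.0]
180 -24 0.03 [-19.0, 44.0, 15.0, 82.0, -13.0, 79.0, 90.0]
180 -24 0.17 [-20.0, 36.0, 18.0, 75.0, -12.0, 94.0, 88.0]
180 24 0.03 [-21.0, 19.0, 6.0, 127.0, 24.0, 11.0, 52.0]
180 24 0.17 [-39.0, 5.0, 24.0, 120.0, 7.0, 33.0, 70.0]
R [[0.615, -0.029, 0.048], [0.624, -0.082, 0.048], [0.448, -0.114, 0.048], [0.442, -0.059, 0.048]] [ 0.5324 -0.0714  0.048 ] yaw 10.07963622730049 0.17726932362737977 0.05387651806551463
side px
[... 552 characters left out ...]
0]
180 -24 0.17 [-12.0, 39.0, 29.0, 74.0, -12.0, 95.0, 106.0]
180 24 0.03 [34.0, 23.0, -31.0, 125.0, 39.0, 14.0, 61.0]
180 24 0.17 [-39.0, 7.0, 52.0, 119.0, -19.0, 34.0, 115.0]
[0.491, 0.317] 2.5 [-52.0, 33.0, 31.0, 101.0, -21.0, 52.0, -100.0]
[0.491, 0.317] 182.5 [-35.0, 30.0, 6.0, 100.0, -4.0, 50.0, 66.0]
[0.491, 0.317] 2.5 [-59.0, 38.0, 30.0, 92.0, -22.0, 56.0, -109.0]
[0.491, 0.317] 182.5 [-41.0, 36.0, 3.0, 91.0, -2.0, 54.0, 56.0]
[0.525, -0.328] 2.5 [4.0, 48.0, 51.0, 86.0, -40.0, 65.0, -25.0]
[0.525, -0.328] 182.5 [7.0, 46.0, 44.0, 86.0, -34.0, 63.0, 152.0]
[0.525, -0.328] 2.5 [-11.0, 48.0, 60.0, 95.0, -45.0, 64.0, -26.0]
[0.525, -0.328] 182.5 [1.0, 39.0, 38.0, 95.0, -28.0, 56.0, 141.0]
```

```bash
cat >> h.py <<'E'
def rd(n=8):
    F=[];T=[]
    for _ in range(n):
        F.append(robot.current_contact_force());T.append(robot.current_torque());robot.pause(0.02)
    return np.mean(F,0).round(3),np.mean(T,0).round(4)
def st(): print("t",round(robot.current_time_s(),2),np.round(robot.current_tool_pos(),4),np.round(robot.current_eef_rot(),2),"gap",round(robot.current_finger_gap(),3))
E
python3 - <<'E'
from h import *
o=[180,0,-1.7]
robot.move_to([.5204,.091,.20],o); st()
print(rd())
robot.line_to([.5204,.091,.028],velocity=.12); st()
print(rd(3))
im=vision.grab_frame("wrist"); cv2.imwrite("pics/w1.png",im[:,:,::-1])
im=vision.grab_frame("top"); cv2.imwrite("pics/t1.png",im[:,:,::-1])
E
```

```text
t 2.36 [0.5203 0.0926 0.1999] [-1.7995e+02  1.0000e-02 -1.5400e+00] gap 1.004
(array([-0.225,  0.057,  0.109]), array([ 0.002 , -0.0004, -0.0151]))
t 4.08 [0.5211 0.0911 0.0287] [-1.7998e+02 -9.0000e-02 -1.7000e+00] gap 1.0
(array([0.492, 0.223, 0.568]), array([ 0.0042,  0.0141, -0.0009]))
```

View pics/w1.png

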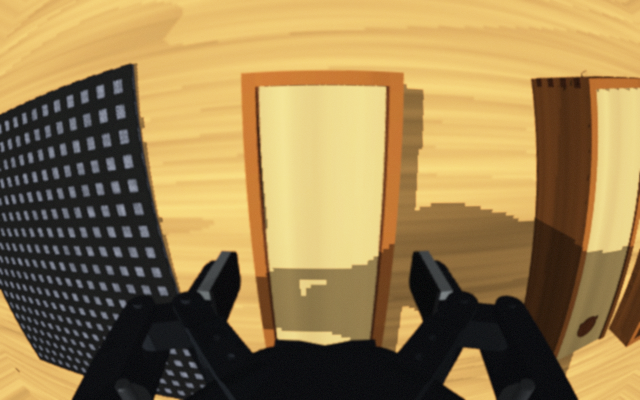

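View pics/t1.png

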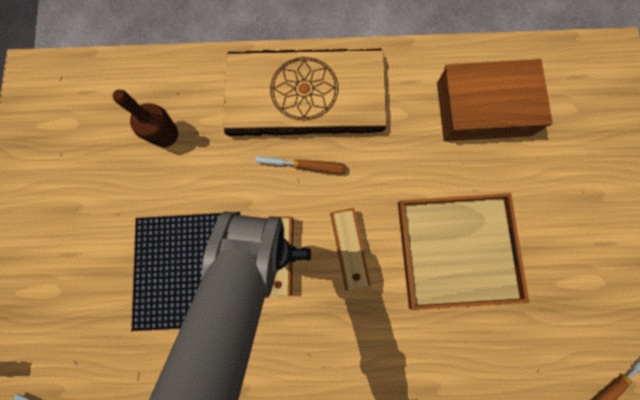

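The wrist view shows the pads straddling case L symmetrically: pads at about columns 228 and 425, case edges at about 262 and 390. I'll grip it, lift and rock.

```bash
cat >> h.py <<'E'
def rock(p,yaw):
    c,s=np.cos(np.radians(yaw)),np.sin(np.radians(yaw)); yax=np.array([-s,c,0])
    def lev(tag):
        robot.pause(.3); F,T=rd(10); print(tag,"F",F,"T",T,"T_caseY",round(float(T@yax),4))
    lev("level0")
    for k in range(2):
        for a in (-23,23):
            robot.move_to(p,[180,a,yaw]); robot.pause(.7); st(); lev("tilt%d"%a)
            robot.move_to(p,[180,0,yaw]); lev("level after %d"%a)
E
python3 - <<'E'
from h import *
p=[.5204,.091,.20]
fingers.gripper_to(0.3,80); st()
robot.line_to(p,velocity=.12); st()
rock(p,-1.7); st()
im=vision.grab_frame("side"); cv2.imwrite("pics/s2.png",im[:,:,::-1])
E
```

```text
t 4.61 [0.521  0.0912 0.0285] [-1.7997e+02 -7.0000e-02 -1.7000e+00] gap 0.648
t 6.19 [0.5198 0.091  0.1992] [ 1.7997e+02  1.0000e-01 -1.7000e+00] gap 0.646
level0 F [ 0.181  0.261 -2.244] T [-0.0084 -0.017  -0.0083] T_caseY -0.0172
t 7.92 [0.5204 0.091  0.1999] [179.99 -22.99  -1.7 ] gap 0.648
tilt-23 F [ 0.086 -0.05  -2.365] T [0.0059 0.5882 0.0137] T_caseY 0.5881
level after -23 F [ 0.127  0.037 -2.226] T [-0.0114  0.0176  0.0088] T_caseY 0.0173
t 10.7 [0.5204 0.091  0.2   ] [-180.     23.     -1.69] gap 0.647
tilt23 F [-0.239  0.081 -2.401] T [-0.0197 -0.6036 -0.0017] T_caseY -0.6039
level after 23 F [ 0.045 -0.096 -2.291] T [ 0.009  -0.0002  0.0051] T_caseY 0.0001
t 13.47 [0.5204 0.091  0.2   ] [179.99 -23.    -1.7 ] gap 0.642
tilt-23 F [-0.031  0.238 -2.331] T [0.0232 0.6027 0.0026] T_caseY 0.6031
level after -23 F [ 0.05   0.314 -1.995] T [-0.0119  0.0118  0.0107] T_caseY 0.0114
t 16.27 [0.5204 0.091  0.2   ] [180.   23.   -1.7] gap 0.644
tilt23 F [-0.028  0.082 -2.257] T [-0.0331 -0.5965 -0.0006] T_caseY -0.5972
level after 23 F [-0.068 -0.077 -2.335] T [-0.009   0.0014 -0.0045] T_caseY 0.0011
t 17.76 [0.5207 0.0907 0.1998] [ 1.7995e+02  2.0000e-02 -1.7300e+00] gap 0.642
```

View pics/s2.png

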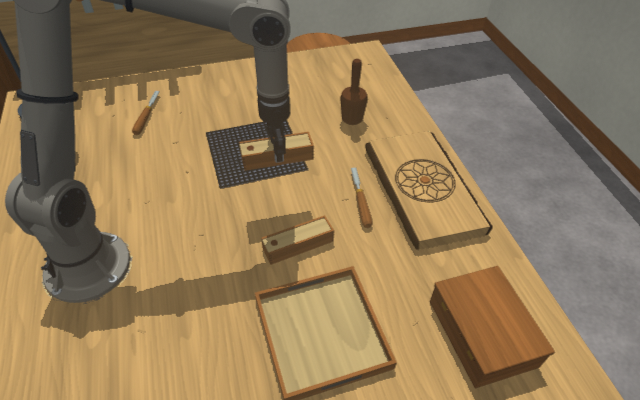

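Case L weighs about 0.24 kg, which is below the lightest case plus ball. Its level-pose moment changed by only about 0.015 Nm, against the 0.16 Nm expected with a ball. It is empty, so it goes in the tray's far slot.

```bash
cat >> h.py <<'E'
def place(x,y,yaw,zc):
    o=[180,0,yaw]
    robot.move_to([x,y,.20],o); st()
    robot.line_to([x,y,zc+.012],velocity=.15); robot.pause(.2)
    r=robot.line_to([x,y,zc-.003],velocity=.02,f_stop=3); st(); print("touch",r,rd(3))
    fingers.gripper_to(.85); robot.pause(.2); st()
    robot.line_to([x,y,.20],velocity=.15); st()
E
python3 - <<'E'
from h import *
place(.527,-.378,2.4,.0365)
for n in("top","side"):
    im=vision.grab_frame(n); cv2.imwrite(f"pics/{n}3.png",im[:,:,::-1])
E
```

```text
t 19.52 [ 0.5286 -0.3759  0.1998] [-1.7991e+02 -5.0000e-02  2.5900e+00] gap 0.645
t 21.47 [ 0.527  -0.3779  0.0366] [-1.7999e+02  1.0000e-02  2.4100e+00] gap 0.646
touch True (array([-0.043, -0.563,  5.108]), array([ 0.024 , -0.1253,  0.0221]))
t 22.03 [ 0.526  -0.3765  0.0348] [-1.7983e+02  1.7000e-01  2.4000e+00] gap 0.849
t 23.28 [ 0.5267 -0.3774  0.1988] [-179.76    0.23    2.4 ] gap 0.848
```

View pics/top3.png

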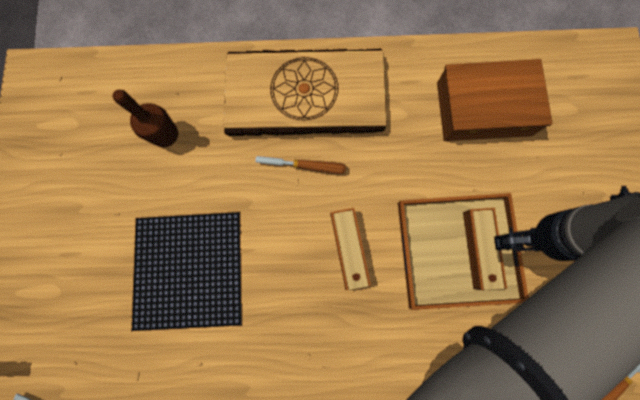

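View pics/side3.png

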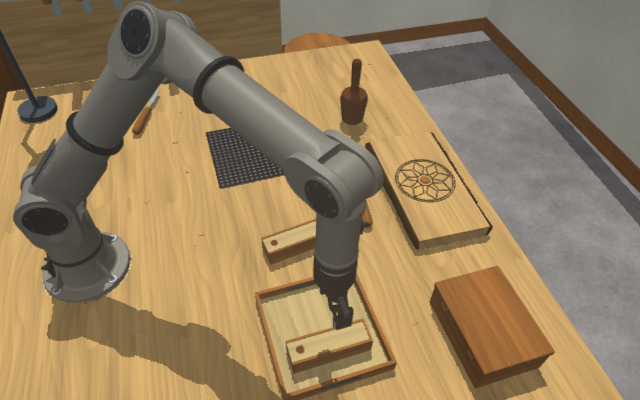

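The first case lies flat inside the tray (top view about 483,248), and case R has not moved (about 350,250). Next is case R.

Run:
```python
from h import *
o=[180,0,10.1]; p=[.5324,-.0714,.20]
robot.move_to(p,o); robot.pause(.2); print(rd())
robot.line_to([p[0],p[1],.028],velocity=.12); st()
fingers.gripper_to(0.3,80); st()
robot.line_to(p,velocity=.12)
rock(p,10.1); st()
```

```text
(array([ 0.168, -0.25 , -0.348]), array([-0.0104,  0.0054,  0.0037]))
t 26.48 [ 0.5331 -0.0716  0.0287] [ 1.7998e+02 -9.0000e-02  1.0100e+01] gap 0.852
t 26.77 [ 0.5333 -0.0718  0.029 ] [ 1.7996e+02 -1.2000e-01  1.0090e+01] gap 0.642
level0 F [ 0.14  -0.028 -3.148] T [0.0094 0.011  0.0053] T_caseY 0.0092
t 30.08 [ 0.5324 -0.0715  0.2   ] [179.99 -22.99  10.1 ] gap 0.645
tilt-23 F [-0.286 -0.039 -3.294] T [-0.1138  0.6881  0.008 ] T_caseY 0.6974
level after -23 F [ 0.005 -0.073 -3.523] T [-0.0003  0.0027  0.0039] T_caseY 0.0027
t 32.79 [ 0.5324 -0.0714  0.2   ] [-180.     22.99   10.1 ] gap 0.642
tilt23 F [ 0.106 -0.098 -3.173] T [ 0.1043 -0.684  -0.0077] T_caseY -0.6917
level after 23 F [-0.007 -0.062 -3.392] T [-0.0094 -0.0084 -0.0105] T_caseY -0.0066
t 35.49 [ 0.5324 -0.0715  0.2   ] [179.99 -22.99  10.1 ] gap 0.643
tilt-23 F [-0.174 -0.246 -3.307] T [-0.143   0.6613 -0.0085] T_caseY 0.6761
level after -23 F [ 0.177  0.2   -3.226] T [-0.0061  0.0008  0.0073] T_caseY 0.0019
t 38.2 [ 0.5324 -0.0713  0.2   ] [-180.     22.99   10.11] gap 0.644
tilt23 F [ 0.21  -0.121 -3.433] T [ 0.1138 -0.6817  0.0031] T_caseY -0.6911
level after 23 F [-0.168 -0.016 -3.141] T [-0.018   0.004  -0.0067] T_caseY 0.0071
t 39.63 [ 0.5326 -0.0715  0.1997] [1.7995e+02 6.0000e-02 1.0110e+01] gap 0.644
```

Run:
```python
from h import *
p=[.5324,-.0714,.20]; yaw=10.1
yax=np.array([-np.sin(np.radians(yaw)),np.cos(np.radians(yaw)),0])
for a in (-23,-13,23,13):
    robot.move_to(p,[180,a,yaw]); robot.pause(.7 if abs(a)>20 else .3)
    F,T=rd(20); print(a,F,T@yax,"k",T@yax/np.sin(np.radians(-a)))
robot.move_to(p,[180,0,yaw]); st()
```

```text
-23 [ 0.07  -0.042 -3.34 ] 0.68731759054565 k 1.7590551159901202
-13 [-0.08  -0.083 -3.264] 0.394097403094955 k 1.751925120975558
23 [-0.026  0.02  -3.4  ] -0.6825565789700496 k 1.746870236853389
13 [ 8.500e-02 -3.000e-03 -3.235e+00] -0.39410752411689703 k 1.7519701130827146
t 45.25 [ 0.5311 -0.0715  0.2005] [-1.7987e+02  2.0000e-02  1.0000e+01] gap 0.645
```

The moment is purely proportional to sin(tilt): k = 1.75 at both 13° and 23°, both ways. A ball would shift the 13° value by about 0.04 Nm, so this case is empty too and goes in the tray's other slot.

Run:
```python
from h import *
place(.523,-.276,2.4,.0365)
robot.move_to([.45,.05,.3],[180,0,0]); st()
for n in("top","side"):
    im=vision.grab_frame(n); cv2.imwrite(f"pics/{n}4.png",im[:,:,::-1])
```

```text
t 46.08 [ 0.524  -0.2754  0.1991] [-1.7994e+02  7.0000e-02  2.4800e+00] gap 0.641
t 48.02 [ 0.5229 -0.2759  0.037 ] [-1.7998e+02  2.0000e-02  2.4100e+00] gap 0.643
touch True (array([-0.26 ,  1.   ,  5.307]), array([-0.0694, -0.0642,  0.0055]))
t 48.58 [ 0.5217 -0.2746  0.0353] [-179.85    0.2     2.41] gap 0.848
t 49.83 [ 0.5226 -0.2754  0.199 ] [-179.79    0.27    2.41] gap 0.851
t 51.14 [0.4501 0.0489 0.2998] [ 1.7995e+02  0.0000e+00 -1.0000e-01] gap 0.85
```

View pics/top4.png

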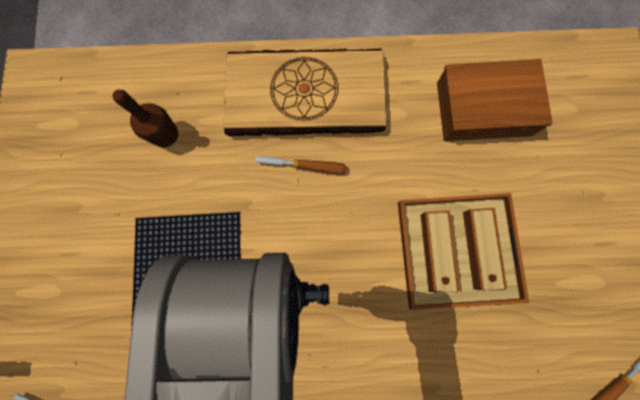

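View pics/side4.png

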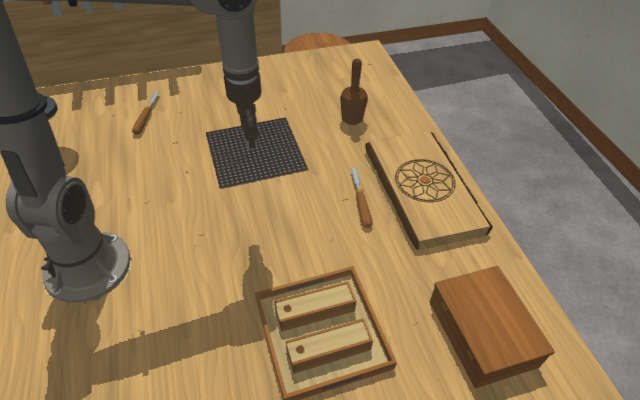

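Both cases lie flat in the tray (top view about 441,252 and 486,249). One last cheap check: tilt the empty gripper. If neither case holds a ball, its moment should be about 1.0·sin(tilt).

Run:
```python
from h import *
for a in (23,):
    robot.move_to([.45,.05,.3],[180,a,0]); robot.pause(.4)
    F,T=rd(20); print(a,F,T[1]/np.sin(np.radians(-a)))
```

```text
23 [ 0.147 -0.127 -0.077] 1.0802824992009494
```

Run:
```python
from h import *
workorder.close_job(); st()
```

```text
the job is handed in; nothing more can be done
the job is handed in; nothing more can be done
```

I found both cases empty, set both down flat in the tray, and handed the job in at about 53 s. I lifted each one clear of the bench and rocked it ±23° twice before placing it.

- **First case (left, about 0.24 kg):** this is lighter than the lightest case plus ball could be. The moment with the case level changed by at most 0.02 Nm between tips, where a ball would give about 0.16 Nm.
- **Second case (right, about 0.33 kg):** weight alone could not decide this one. The level moment also stayed within about 0.01 Nm, and the tilted moment scaled purely with the sine of the angle at 13° and 23°. An empty-gripper tilt afterwards gave matching lever arms for the two cases (0.19 and 0.20 m).

The final top and side pictures show both cases side by side and released in the tray. The gouge, mallet, board and chest look unmoved, and the arm was clear of everything. None of my checks failed or disagreed.

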